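# Show the nut jar to the reader, then hold the scoop ready over it

## Task

First turn the open jar about its own axis, where it stands on the reader's foot plate, until its red mark squarely faces the reader's dark window, and let go of it. Then draw the scoop straight up out of its wooden holder, slant it to about 45 degrees with its lip down and its bowl's open side up, and hold it still with its lip centred a few centimetres above the jar's mouth, touching nothing but the gripper; finish while still holding it there. Do not tip the jar or disturb the mug, the spice jar and the bowl.

Things in the scene. Friction and masses are not known exactly. Their poses are not given: they have to be found in the camera images.
- reader: Jar reader, fixed: a grey round foot plate 150 mm across and 8 mm thick on the counter, and a white reader block (40 deep along x, 70 wide, top 80 mm above the counter) standing on it 100 to 140 mm out along its +x. Origin: centre of the foot plate's underside, z up. The jar stands within 25 mm of the plate's centre. The reader and the scoop holder may swap sides of the counter.
- reader_window (a point): Centre of the reader block's dark window (50 wide, 40 high), which looks along the reader's -x, back over the foot plate; 100 mm from the plate's centre and 48 mm above the counter.
- jar: Open white stoneware jar, loose, a cylinder 64 mm in diameter and 105 mm high, wall 4 mm, about 0.3 kg, with walnuts in its lower half, standing on the 8 mm foot plate. A red mark (about 25 mm wide, nearly full height, with a red tab on the rim) is on its side along its own +x. Origin: centre of its underside, z up its axis. It can be gripped across its diameter from above.
- jar_mouth (a point): Centre of the jar's mouth, on its axis at rim height (105 mm above its underside).
- holder: Scoop holder, fixed light-wood block 75 (x) by 85 (y) by 90 mm high with a rectangular well open at the top, 33 by 45 mm and 80 mm deep. Origin: centre of its underside, z up.
- scoop: Scoop, loose, 205 mm long, about 0.11 kg, standing in the holder's well lip down with 2.5 mm of play. Steel bowl 28 (x) by 40 (y) by 73 mm (z 0 to 73 mm), open at the lip end (z 0) and along its +x side; blue straight handle 16 (x) by 20 mm (y) from z 95 to 205 mm. Origin: middle of the lip, z runs from lip to handle end, x points out of the bowl's open side.
- scoop_lip (a point): Middle of the scoop's lip (the scoop's origin).
- scoop_grip (a point): Point on the handle's axis 165 mm from the lip, 40 mm below the handle's end: a good place to grip, across the 20 mm width (along the scoop's y).
- mug: Bystander: loose blue mug, 76 mm across, 90 mm high, handle at its +y. Origin: centre of its underside.
- spice: Bystander: loose small amber spice jar with black cap, 44 mm across, 90 mm high. Origin: centre of its underside.
- bowl: Bystander: loose white bowl, 110 mm across, 50 mm high. Origin: centre of its underside.
Not all that is in view belongs to the job. What is shaped like the jar but yellow is not meant.

How it is judged:
On the way, in this order (a step that is already met when the one before it is completed fails the run):
1. the jar's red mark faces the reader window, the jar upright in its place and released, the scoop still in its holder (y of reader_window in the frame of jar between -0.027 and 0.027 m and x of reader_window in the frame of jar above 0.05 m and angle between jar's own z axis and vertical below 0.1 rad and distance of jar from where it was at the start of the episode below 0.03 m and contact force between each of the arm, the fingers and jar below 0.1 N and z of scoop in the frame of holder below 0.03 m), for 0.2 s.
2. the scoop is held by the fingers, drawn upright (within 20 degrees) clear of the holder (contact force between the fingers and scoop above 0.5 N and z of scoop in the frame of holder above 0.092 m and angle between scoop's own z axis and vertical below 0.35 rad).
At the end, for the whole second after the job is handed in: Scoop held still by the fingers alone, 30-60 deg from upright, lip down, open side up (x within 63 deg of vertical), lip within 30 mm of jar axis and 8-100 mm above the rim. Jar released, upright, moved < 30 mm, window within 27 mm sideways of the mark's direction. Bystanders moved < 30 mm (y of reader_window in the frame of jar between -0.027 and 0.027 m and x of reader_window in the frame of jar above 0.05 m and angle between jar's own z axis and vertical below 0.1 rad and distance of each of jar, mug, spice, bowl from where it was at the start of the episode below 0.03 m and contact force between each of the arm, the fingers, scoop and jar below 0.1 N and contact force between the fingers and scoop above 0.5 N and angle between scoop's own z axis and vertical between 0.52 and 1.05 rad and angle between scoop's own x axis and vertical below 1.1 rad and horizontal distance between scoop_lip and jar_mouth below 0.03 m and z of scoop_lip in the frame of jar between 0.113 and 0.205 m and contact force between scoop and holder below 0.1 N and contact force between scoop and reader below 0.1 N and linear speed of scoop below 0.03 m/s and contact force between scoop and mug below 0.1 N and contact force between scoop and spice below 0.1 N and contact force between scoop and bowl below 0.1 N); the arm keeps its last pose, push and grip.
It fails at once if the jar is tipped more than 20 degrees (angle between jar's own z axis and vertical above 0.35 rad).
It fails at once if the mug is disturbed (moved over 30 mm) (distance of mug from where it was at the start of the episode above 0.03 m).
It fails at once if the spice jar is disturbed (moved over 30 mm) (distance of spice from where it was at the start of the episode above 0.03 m).
It fails at once if the bowl is disturbed (moved over 30 mm) (distance of bowl from where it was at the start of the episode above 0.03 m).
It also fails if it takes over 58 s, if anything falls off the work surface, if the arm or the gripper's body presses on something with over 40 N, if the wrist force passes 120 N, or if a joint passes its speed limit or range.

## Robot

A 6-joint arm with a two-finger parallel gripper is mounted at the origin on the work surface. World frame = base frame: x ahead of the robot, y to its left, z up, the work surface at z = 0. Lengths are in m, angles in rad, forces in N, time in s.
With the tool pointing down it reaches from about 0.375 to 0.9 m from the base axis. Payload 3.1 kg.
Tool frame: the origin (TCP) lies at the very end of the fingers, on their centre line; the grasp point (between the pads) lies 19 mm behind it (grip_depth is the distance from the TCP to the grasp point, in m); z points along the fingers, y is the line along which they close (so a half turn about z gives the same grasp; the last joint's range is limited). The gripper opens to 85 mm and grips with 20 to 120 N. Pads are 22 mm wide; open, the fingers measure 114 mm over their backs; the gripper's body (76 mm by 85 mm) begins 54 mm behind the grasp point. The pads swing forward as they close: fully open they stand 13 mm farther back than shut.
Start: joints at [-1.331, 0.527, 1.433, -0, 1.181, -0.178], TCP at [0.254, -0.571, 0.231] pointing down, gripper open.
Joint ranges: [-3.08, 3.08], [-0.75, 2.2], [0.22, 2.44], [-1.43, 4.57], [0, 2.65], [-2.85, 2.85]. Speed limits (rad/s): [2.79, 2.79, 3.14, 3.14, 3.14, 3.14].

## Interface

Orientations are given as a unit quaternion [x, y, z, w].
In Python, from station import * gives the robot as it stands.
- The arm moves only by the tool apply_moves, never from a script. Its argument "plan" is a list of rows, each a list of 7 numbers: the shift along the tool's x, y, z in m, then the turn, a rotation vector about the tool's x, y, z in rad, then the gripper command: -1 is fully open, 1 is shut, values between are in proportion. In form: [[dx, dy, dz, wx, wy, wz, jaw], ...]. A call has 1 to 8 rows; each row shifts and turns the commanded pose from where the row before left it, along the tool's axes as they then stand; what a row does not reach is not made up. A row lasts 1/8 s, in which the tool goes at most 62.5 mm and 10.7 degrees, less where a joint would pass 70% of its speed; a pose out of reach is approached as far as the arm can. A call is refused whole if a number of a shift passes 0.0625 or a number of a turn 0.188, either way. A call with a gripper value outside its range is refused whole. The fingers move at their own pace and stop on an object; "force" is the grip in N (left out, the last holds). Time passes only in rows, so rows that do not move let the fingers close. It gives the time, the measured TCP pose, the force, the opening and the grip force at its end, in the units of the state.
- sense(): the state, without advancing time (a new reading comes with each control period).
- snapshot(name): name is "scene" or "side" or "wrist"; returns the picture (384x512x3 uint8, red, green, blue); there is no depth.
- calibration(name): a dict with "camera_matrix" (3x3 intrinsics, pixels), "R" (3x3) and "t" (3): a world point X has camera coordinates R X + t; the wrist camera has in their place "mount" (4x4, takes a point from camera to tool coordinates, whose origin is the TCP and whose axes are the flange's). Camera axes: x right, y down, z forward; pixel columns grow to the right and rows downward; lengths in m; the calibration is good to about 2 mm. A picture is of the moment at which its call begins: read the wrist's pose just before it. calibration takes no time and is no camera call.
- sign_off(): hands the job in; it is judged then, once.
The state is a dict: "t": time; "q": joint angles; "qd": joint speeds; "tau": joint torques, N m; "tcp_pos": TCP position; "tool_rot": TCP orientation; "force": force on the tool from outside, world axes, zero at the start; "ft_torque": the same for the moment, N m; "finger_gap": opening from 0.0 (shut) to 1.0 (fully open); "gripper_force": force on a finger pad.
Only numpy, scipy, OpenCV 4.12 (cv2) and the standard library are available. Lean on these libraries where they do the work, as an engineer would, in place of code of your own. Each camera call takes 0.05 s, during which the arm holds its last target. There are 200 camera calls.

## Working session

There is one attempt and no reset: what is moved stays moved. The work goes in short steps, Python scripts to look and compute and a tool call to move; the robot and the scene stay as the last step left them, time stands still between calls to the robot, and variables do not carry over. Pictures are saved under pics/ and viewed, at most 10 in all, crops included, and the job is handed in when it is done.

Besides the shell and the picture viewer there is one more tool, called after "Request:" by a JSON object that holds its "fn" and its "kwargs". apply_moves: Moves the arm, as the interface text tells. Its arguments: {"type":"object","properties":{"plan":{"type":"array"},"force":{"type":"number"}},"required":["plan"]}

```bash
mkdir -p pics; python3 - <<'E'
from station import *
import cv2,numpy as np
np.set_printoptions(precision=4,suppress=True)
s=sense();print(s['t'],s['tcp_pos'],s['tool_rot'],s['finger_gap'])
ims=[]
for n in("scene","side","wrist"):
    im=snapshot(n);cv2.imwrite(f"pics/{n}0.png",im[:,:,::-1]);c=calibration(n);print(n,c)
E
```

```text
0.0 [ 0.254  -0.5703  0.2303] [ 0.9782  0.2079 -0.     -0.0011] 0.9998343412396118
scene {'camera_matrix': array([[414.607 ,   0.    , 252.2286],
       [  0.    , 414.607 , 195.0246],
       [  0.    ,   0.    ,   1.    ]]), 'R': array([[-0.0577,  0.9983, -0.0117],
       [ 0.8302,  0.0415, -0.5559],
       [-0.5544, -0.0418, -0.8312]]), 't': array([ 0.1097, -0.392 ,  1.6071])}
side {'camera_matrix': array([[358.5457,   0.    , 257.045 ],
       [  0.    , 358.5457, 190.4674],
       [  0.    ,   0.    ,   1.    ]]), 'R': array([[-0.9838, -0.1778, -0.0225],
       [-0.0826,  0.5614, -0.8234],
       [ 0.159 , -0.8082, -0.567 ]]), 't': array([0.5068, 0.1834, 0.9399])}
wrist {'camera_matrix': array([[332.1242,   0.    , 250.7816],
       [  0.    , 332.1242, 191.1061],
       [  0.    ,   0.    ,   1.    ]]), 'mount': array([[-0.0001, -0.9504, -0.3109,  0.0799],
       [ 1.    , -0.0003,  0.0005,  0.0007],
       [-0.0006, -0.3109,  0.9504, -0.1422],
       [ 0.    ,  0.    ,  0.    ,  1.    ]])}
```

View pics/scene0.png

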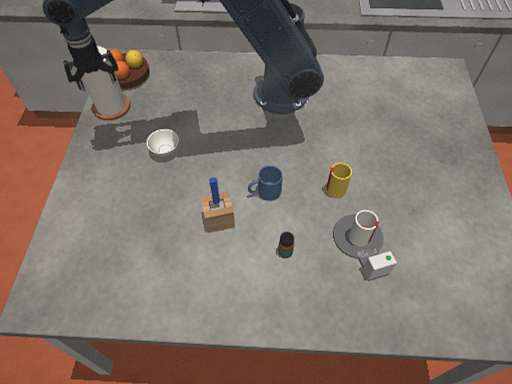

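View pics/side0.png

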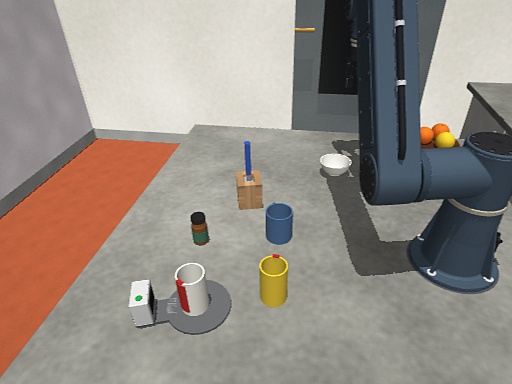

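Scene view: the white jar with a red mark is at (364,230) on the grey plate, and the reader block is at (379,263). The yellow can at (340,180) is a decoy. The holder with the blue handle is at (217,212), the mug at (269,183), the spice jar at (287,245) and the bowl at (163,146). The white jar is the one meant: it stands on the foot plate, is white and has a red mark. I'll confirm in an enlarged crop.

```bash
python3 - <<'E'
import cv2,numpy as np
a=cv2.imread('pics/scene0.png')[195:290,320:410];b=cv2.imread('pics/side0.png')[245:340,115:245]
c=cv2.imread('pics/scene0.png')[170:240,190:260]
f=lambda i,k:cv2.resize(i,None,fx=k,fy=k,interpolation=cv2.INTER_CUBIC)
A=f(a,4);B=f(b,3);C=f(c,3)
o=np.zeros((600,780,3),np.uint8);o[:380,:360]=A;o[:285,380:770]=B;o[385:595,:210]=C
d=cv2.imread('pics/side0.png')[135:215,225:275];D=f(d,3);o[300:540,400:550]=D
cv2.imwrite('pics/crop0.png',o)
E
```

```text
(no output)
```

View pics/crop0.png

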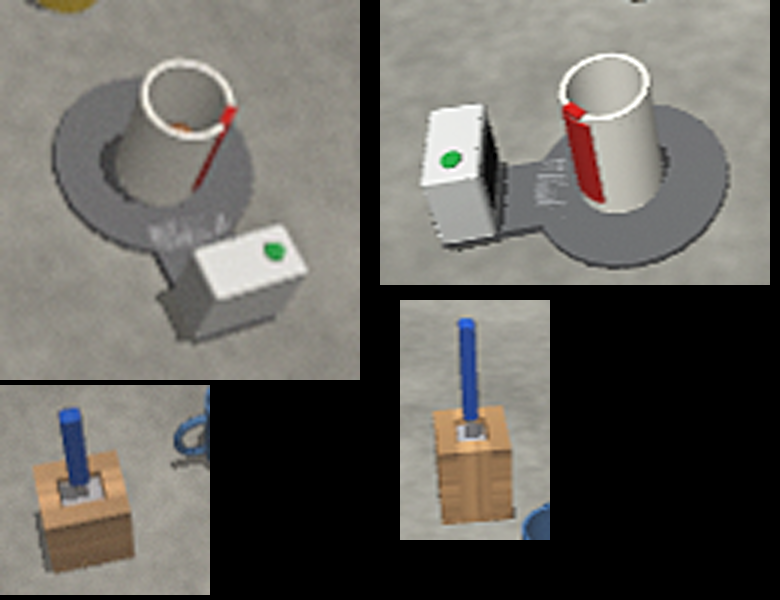

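Confirmed: the white jar stands on the plate with its red tab at scene (377,223), side (180,282). The yellow one is off the plate.

```bash
cat >h.py <<'E'
import numpy as np,cv2
from station import *
from scipy.spatial.transform import Rotation as Ro
np.set_printoptions(precision=4,suppress=True)
def cam(n,s=None):
    c=calibration(n);K=c['camera_matrix']
    if n!='wrist': R=c['R'];return K,R.T,-R.T@c['t']
    T=np.eye(4);T[:3,:3]=Ro.from_quat(s['tool_rot']).as_matrix();T[:3,3]=s['tcp_pos'];M=T@c['mount'];return K,M[:3,:3],M[:3,3]
def plane(C,px,z):
    K,R,o=C;px=np.atleast_2d(px).astype(float)
    d=np.c_[px,np.ones(len(px))]@np.linalg.inv(K).T@R.T
    return o+d*((z-o[2])/d[:,2])[:,None]
def proj(C,X):
    K,R,o=C;p=(np.atleast_2d(X)-o)@R@K.T;return p[:,:2]/p[:,2:]
E
python3 - <<'E'
from h import *
S=cam('scene');D=cam('side')
f=lambda p:np.array(p)/4.+[320,195]
g=lambda p:(np.array(p)-[380,0])/3.+[115,245]
h=lambda p:(np.array(p)-[0,385])/3.+[190,170]
k=lambda p:(np.array(p)-[400,300])/3.+[225,135]
print('rim',plane(S,f([(187,99),(229,114)]),.113),plane(D,g([(604,87),(575,111)]),.113))
print('rim ext',plane(S,f([(140,98),(236,100)]),.113))
print('plate ext/c',plane(S,f([(52,150),(253,160)]),.008), plane(D,g([(727,180)]),.008))
b=plane(S,f([(192,248),(283,225),(308,268),(213,300)]),.08);print('block',b,b.mean(0),b[:2].mean(0))
b=plane(D,g([(427,108),(485,104),(493,182),(420,186)]),.08);print('block side',b,b.mean(0))
b=plane(S,h([(36,467),(117,453),(132,511),(48,527)]),.09);print('holder',b,b.mean(0),np.linalg.norm(b-np.roll(b,1,0),axis=1))
b=plane(D,k([(435,414),(500,406),(511,448),(440,456)]),.09);print('holder side',b,b.mean(0))
print('handle end',plane(S,h([(69,413)]),.215),plane(D,k([(467,323)]),.215))
print('mug',plane(S,[(270,183),(256,187)],.06),'spice',plane(S,[(287,240)],.09),'yellow',plane(S,[(341,172)],.1),'bowl',plane(S,[(163,142)],.05))
E
```

```text
rim [[0.6187 0.2481 0.113 ]
 [0.6293 0.276  0.113 ]] [[0.6149 0.2498 0.113 ]
 [0.6277 0.2743 0.113 ]]
rim ext [[0.6195 0.2154 0.113 ]
 [0.6178 0.2821 0.113 ]]
plate ext/c [[0.6058 0.1706 0.008 ]
 [0.6067 0.3212 0.008 ]] [[0.5344 0.2358 0.008 ]]
block [[0.7171 0.2493 0.08  ]
 [0.6965 0.3133 0.08  ]
 [0.728  0.326  0.08  ]
 [0.7548 0.2596 0.08  ]] [0.7241 0.287  0.08  ] [0.7068 0.2813 0.08  ]
block side [[0.7534 0.2624 0.08  ]
 [0.7119 0.2518 0.08  ]
 [0.6767 0.3171 0.08  ]
 [0.7256 0.3284 0.08  ]] [0.7169 0.2899 0.08  ]
holder [[ 0.552  -0.2269  0.09  ]
 [ 0.5312 -0.148   0.09  ]
 [ 0.5982 -0.1274  0.09  ]
 [ 0.6203 -0.2067  0.09  ]] [ 0.5754 -0.1772  0.09  ] [0.0712 0.0816 0.0701 0.0823]
holder side [[ 0.6165 -0.2039  0.09  ]
 [ 0.5504 -0.2299  0.09  ]
 [ 0.525  -0.1507  0.09  ]
 [ 0.5934 -0.126   0.09  ]] [ 0.5713 -0.1776  0.09  ]
handle end [[ 0.5741 -0.1801  0.215 ]] [[ 0.5712 -0.177   0.215 ]]
mug [[ 0.4682 -0.0264  0.06  ]
 [ 0.4856 -0.0694  0.06  ]] spice [[0.6817 0.0274 0.09  ]] yellow [[0.4447 0.1893 0.1   ]] bowl [[ 0.3079 -0.3958  0.05  ]]
```

Request:
{"fn": "apply_moves", "kwargs": {"plan": [[0.0415,-0.0375,0,0,0,0,-1],[0.0415,-0.0375,0,0,0,0,-1],[0.0415,-0.0375,0,0,0,0,-1],[0.0415,-0.0375,0,0,0,0,-1],[0.0415,-0.0375,0,0,0,0,-1],[0.0415,-0.0375,0,0,0,0,-1],[0.0415,-0.0375,0,0,0,0,-1],[0.0415,-0.0375,0,0,0,0,-1]], "force": 30}}

```text
t: 1.15
tcp_pos: [0.436, -0.1602, 0.2313]
tool_rot: [0.978, 0.208, 0.0, 0.0]
force: [0.2, -0.8, -0.1]
finger_gap: 1.001
gripper_force: 0.0
```

Request:
{"fn": "apply_moves", "kwargs": {"plan": [[0.0415,-0.0375,0,0,0,0,-1],[0.0415,-0.0375,0,0,0,0,-1],[0.0415,-0.0375,0,0,0,0,-1],[0.0415,-0.0375,0,0,0,0,-1],[0.0415,-0.0375,0,0,0,0,-1],[0.0415,-0.0375,0,0,0,0,-1],[0.0415,-0.0375,0,0,0,0,-1],[0.0415,-0.0375,0,0,0,0,-1]]}}

```text
t: 2.15
tcp_pos: [0.6171, 0.249, 0.2309]
tool_rot: [0.978, 0.208, -0.0, 0.0]
force: [0.4, -0.9, -0.1]
finger_gap: 1.004
gripper_force: 0.0
```

Request:
{"fn": "apply_moves", "kwargs": {"plan": [[0,0,0,0,0,0,-1],[0,0,0,0,0,0,-1]]}}

```text
t: 2.4
tcp_pos: [0.616, 0.2469, 0.2305]
tool_rot: [0.978, 0.208, -0.001, 0.0]
force: [0.4, -1.2, -0.3]
finger_gap: 0.998
gripper_force: 0.0
```

```bash
python3 - <<'E'
from h import *
s=sense();print(s['t'],s['tcp_pos'],s['tool_rot'],s['q'],s['force'])
im=snapshot('wrist')[:,:,::-1].copy();cv2.imwrite('pics/w1.png',im)
C=cam('wrist',s)
for P in [(.617,.249,.113),(.703,.282,.08)]: print(proj(C,P))
E
```

```text
2.4 [0.616  0.2469 0.2305] [ 0.9781  0.2082 -0.001   0.0003] [ 0.2135  0.5827  1.3274 -0.0006  1.2336  1.365 ] [ 0.4061 -1.2352 -0.3216]
[[247.9767 182.9434]]
[[253.8921  64.4474]]
```

View pics/w1.png

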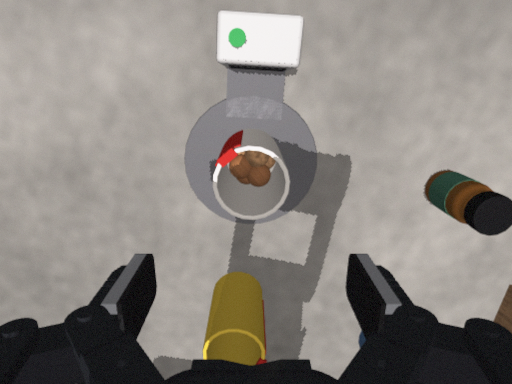

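Wrist view: rim centred at (252,183), red tab near (229,157), walnuts inside, block front top edge from (218,62) to (299,68), plate centre near (251,158).

```bash
python3 - <<'E'
from h import *
s=sense();C=cam('wrist',s)
im=cv2.imread('pics/w1.png');hsv=cv2.cvtColor(im,cv2.COLOR_BGR2HSV)
m=(((hsv[...,0]<6)|(hsv[...,0]>174))&(hsv[...,1]>180)&(hsv[...,2]>90)).astype(np.uint8);m[240:]=0
ys,xs=np.nonzero(m);print('red bbox',xs.min(),xs.max(),ys.min(),ys.max(),len(xs))
mb=m*(hsv[...,2]>200);ys,xs=np.nonzero(mb);print('bright red',len(xs),xs.mean() if len(xs) else 0,ys.mean() if len(ys) else 0)
w=((im.min(2)>200)).astype(np.uint8);w[:120]=0;w[230:]=0;w[:,:200]=0;w[:,300:]=0
c=max(cv2.findContours(w,0,1)[0],key=len);x,y,ww,hh=cv2.boundingRect(c);print('rim',x,y,ww,hh)
e=cv2.fitEllipse(cv2.convexHull(c));print(e)
cen=plane(C,[e[0]],.113)[0];ext=plane(C,[(x,e[0][1]),(x+ww,e[0][1])],.113);print(cen,np.linalg.norm(ext[0]-ext[1]))
b=plane(C,[(219,12),(302,16),(299,68),(218,62)],.08);print(b,np.linalg.norm(b-np.roll(b,1,0),axis=1))
win=b[2:].mean(0);d=win-cen;print('win',win,'dir',np.degrees(np.arctan2(d[1],d[0])),np.hypot(*d[:2]))
tab=plane(C,[(229,157),(xs.mean(),ys.mean())],.113);t=tab-cen;print('tab',tab,np.degrees(np.arctan2(t[:,1],t[:,0])),np.hypot(t[:,0],t[:,1]))
R=Ro.from_quat(s['tool_rot']).as_matrix();print('shift tool',(cen-s['tcp_pos'])@R)
E
```

```text
red bbox 216 242 131 165 397
bright red 166 226.9879518072289 156.98192771084337
rim 235 146 43 12
((255.5369110107422, 152.60943603515625), (12.345003128051758, 40.664283752441406), 98.16355895996094)
[0.6424 0.253  0.113 ] 0.03411383715790181
[[0.7272 0.3222 0.08  ]
 [0.7512 0.2611 0.08  ]
 [0.7157 0.246  0.08  ]
 [0.6928 0.309  0.08  ]] [0.0368 0.0656 0.0386 0.067 ]
win [0.7043 0.2775 0.08  ] dir 21.630831211748188 0.06657084184784091
tab [[0.6306 0.2708 0.113 ]
 [0.6299 0.2723 0.113 ]] [123.4859 122.7888] [0.0214 0.023 ]
shift tool [0.0271 0.0046 0.1177]
```

Request:
{"fn": "apply_moves", "kwargs": {"plan": [[0.0015,0.0015,0.04,0,0,0,-1],[0,0,0.04,0,0,0,-1],[0,0,0.04,0,0,0,-1],[0,0,0.02,0,0,0,-1],[0,0,0.015,0,0,0,-1],[0,0,0,0,0,0,-0.2]]}}

```text
t: 3.2
tcp_pos: [0.6186, 0.246, 0.076]
tool_rot: [0.978, 0.208, -0.0, -0.0]
force: [0.4, -0.1, -0.1]
finger_gap: 0.815
gripper_force: 0.0
```

Request:
{"fn": "apply_moves", "kwargs": {"plan": [[0,0,0,0,0,0,0.2],[0,0,0,0,0,0,0.2],[0,0,0,0,0,0,0.2],[0,0,0,0,0,0,0.2]]}}

```text
t: 3.7
tcp_pos: [0.6192, 0.2466, 0.077]
tool_rot: [0.978, 0.208, 0.001, 0.0]
force: [-0.2, 0.6, 0.3]
finger_gap: 0.753
gripper_force: 34.0
```

Request:
{"fn": "apply_moves", "kwargs": {"plan": [[0,0,0,0,0,0.11,0.2],[0,0,0,0,0,0.11,0.2],[0,0,0,0,0,0.11,0.2],[0,0,0,0,0,0.11,0.2],[0,0,0,0,0,0.115,0.2],[0,0,0,0,0,0.115,0.2],[0,0,0,0,0,0.115,0.2],[0,0,0,0,0,0,0.2]]}}

```text
t: 4.7
tcp_pos: [0.6201, 0.2461, 0.0771]
tool_rot: [0.983, -0.181, 0.001, -0.0]
force: [1.4, -1.3, 0.6]
finger_gap: 0.752
gripper_force: 33.8
```

Request:
{"fn": "apply_moves", "kwargs": {"plan": [[0,0,0,0,0,0,0.2],[0,0,0,0,0,0,-1],[0,0,0,0,0,0,-1],[0,0,0,0,0,0,-1],[0,0,0,0,0,0,-1]]}}

```text
t: 5.32
tcp_pos: [0.6185, 0.2466, 0.0762]
tool_rot: [0.983, -0.182, -0.0, 0.0]
force: [1.0, 0.6, 0.5]
finger_gap: 0.999
gripper_force: 0.0
```

Request:
{"fn": "apply_moves", "kwargs": {"plan": [[0,0,-0.04,0,0,0,-1],[0,0,-0.06,0,0,0,-1],[0,0,-0.06,0,0,0,-1],[0,0,-0.05,0,0,0,-1],[0,0,0,0,0,0,-1],[0,0,0,0,0,0,-1]]}}

```text
t: 6.08
tcp_pos: [0.6181, 0.2464, 0.2858]
tool_rot: [0.983, -0.182, -0.001, 0.0]
force: [0.1, 0.8, -0.5]
finger_gap: 1.003
gripper_force: 0.0
```

```bash
python3 - <<'E'
from h import *
s=sense();print(s['t'],s['tcp_pos'],s['tool_rot'],s['q'],s['force'])
w=snapshot('wrist')[:,:,::-1].copy();sc=snapshot('scene')[:,:,::-1].copy();cv2.imwrite('pics/w2.png',w);cv2.imwrite('pics/s2.png',sc)
o=np.zeros((384,800,3),np.uint8);o[:,:512]=w;o[:384,514:798]=cv2.resize(sc[195:290,330:401],(284,380)).repeat(1,0)[:380] if 0 else np.pad(cv2.resize(sc[195:290,330:401],(284,380)),((0,4),(0,0),(0,0)))
cv2.imwrite('pics/c2.png',o)
E
```

```text
6.075 [0.6181 0.2464 0.2858] [ 0.9833 -0.182  -0.0006  0.0002] [0.2117 0.5345 1.2588 0.0001 1.3496 2.1486] [ 0.1104  0.7872 -0.4718]
```

View pics/c2.png

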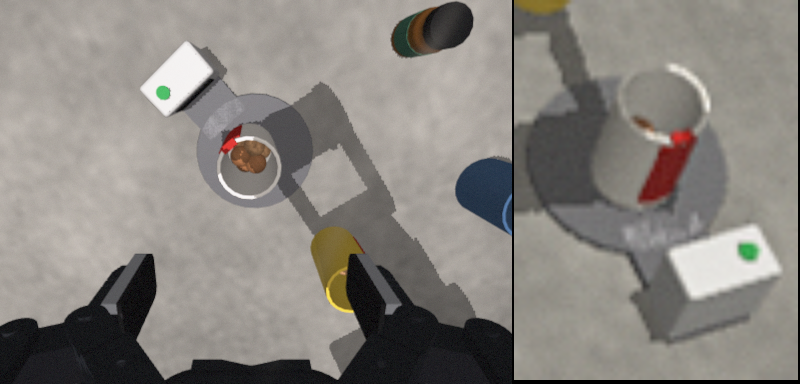

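The red mark now points toward the block: tab near (229,147), rim centred at (250,167), block front top edge from (213,75) to (168,115). Next I check the angle.

```bash
python3 - <<'E'
from h import *
s=sense();C=cam('wrist',s)
im=cv2.imread('pics/w2.png');hsv=cv2.cvtColor(im,cv2.COLOR_BGR2HSV)
m=(((hsv[...,0]<6)|(hsv[...,0]>174))&(hsv[...,1]>180)&(hsv[...,2]>200)).astype(np.uint8);m[220:]=0
ys,xs=np.nonzero(m);print(len(xs),xs.mean(),ys.mean())
cen=plane(C,[(250,167)],.113)[0];ext=plane(C,[(218,167),(283,167)],.113);print(cen,np.linalg.norm(ext[0]-ext[1]))
win=plane(C,[(213,75),(168,115)],.08).mean(0);d=win-cen
tab=plane(C,[(xs.mean(),ys.mean())],.113)[0];t=tab-cen
a=[np.degrees(np.arctan2(v[1],v[0])) for v in(d,t)];print(win,a,np.hypot(*d[:2]),np.hypot(*t[:2]),'side off',np.hypot(*d[:2])*np.sin(np.radians(a[0]-a[1])))
# scene
S=cam('scene');im=cv2.imread('pics/s2.png');hsv=cv2.cvtColor(im,cv2.COLOR_BGR2HSV)
f=lambda p:(np.array(p)-[514,0])/4+[330,195]
c=plane(S,f([(664,105)]),.113)[0];t=plane(S,f([(681,137)]),.113)[0]-c;print('scene',c,np.degrees(np.arctan2(t[1],t[0])),np.hypot(*t[:2]))
E
```

```text
77 229.5064935064935 144.12987012987014
[0.6194 0.2454 0.113 ] 0.06302077935362418
[0.702  0.2779 0.08  ] [np.float64(21.45962429186338), np.float64(20.030981232322365)] 0.0887971051237453 0.029584187505134436 side off 0.002213884234375757
scene [0.6234 0.2497 0.113 ] 20.214122812003016 0.026655896469152274
```

The mark is at 20.0° and the window at 21.5°, about 2 mm sideways, so the jar is done. Next, the scoop.

Request:
{"fn": "apply_moves", "kwargs": {"plan": [[0.0137,0.0516,-0.003,0,0,0,-1],[0.0137,0.0516,-0.003,0,0,0,-1],[0.0137,0.0516,-0.003,0,0,0,-1],[0.0137,0.0516,-0.003,0,0,0,-1],[0.0137,0.0516,-0.003,0,0,0,-1],[0.0137,0.0516,-0.003,0,0,0,-1],[0.0137,0.0516,-0.003,0,0,0,-1],[0.0137,0.0516,-0.003,0,0,0,-1]]}}

```text
t: 7.18
tcp_pos: [0.5722, -0.1795, 0.3084]
tool_rot: [0.983, -0.182, -0.002, -0.001]
force: [-0.3, 0.4, 0.6]
finger_gap: 1.0
gripper_force: 0.0
```

Request:
{"fn": "apply_moves", "kwargs": {"plan": [[0,0,0,0,0,-0.157,-1],[0,0,0,0,0,-0.157,-1],[0,0,0,0,0,-0.157,-1],[0,0,0,0,0,-0.157,-1],[0,0,0,0,0,0,-1],[0,0,0,0,0,0,-1]]}}

```text
t: 7.92
tcp_pos: [0.573, -0.178, 0.3092]
tool_rot: [0.992, 0.129, -0.001, -0.001]
force: [0.8, -0.4, 0.4]
finger_gap: 1.002
gripper_force: 0.0
```

```bash
python3 - <<'E'
from h import *
s=sense();print(s['t'],s['tcp_pos'],s['tool_rot'],s['q'],s['force'])
w=snapshot('wrist')[:,:,::-1].copy();cv2.imwrite('pics/w3.png',w)
C=cam('wrist',s);p=proj(C,(.573,-.178,.15))[0];print(p)
x,y=(p-[75,70]).astype(int);x=max(x,0);y=max(y,0)
cv2.imwrite('pics/c3.png',cv2.resize(w[y:y+140,x:x+150],None,fx=4,fy=4,interpolation=cv2.INTER_CUBIC));print(x,y)
E
```

```text
7.925 [ 0.573  -0.178   0.3092] [ 0.9916  0.1294 -0.0009 -0.0006] [-0.4874  0.4168  1.3996  0.      1.3273  0.8238] [ 0.8468 -0.3514  0.3809]
[250.1741 172.0257]
175 102
```

View pics/c3.png

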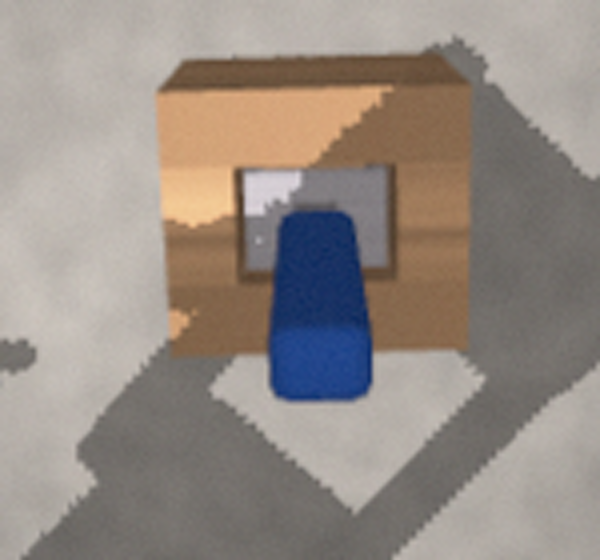

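The crop shows the handle's end face centred at (320,365), i.e. full-picture (255,193). The well is aligned with the tool to about 1° and the bowl is hidden in it, so I'll find out which way its open side faces after lifting.

```bash
python3 - <<'E'
from h import *
s=sense();C=cam('wrist',s);f=lambda p:np.array(p)/4+[175,102]
b=plane(C,f([(275,328),(366,328),(371,398),(271,398)]),.215);print(b.mean(0),np.linalg.norm(b-np.roll(b,1,0),axis=1))
w=plane(C,f([(238,168),(395,168),(395,272),(238,278)]),.09);print('well',w.mean(0),np.linalg.norm(w-np.roll(w,1,0),axis=1))
R=Ro.from_quat(s['tool_rot']).as_matrix();print((b.mean(0)-s['tcp_pos'])@R,(w.mean(0)-s['tcp_pos'])@R)
E
```

```text
[ 0.5752 -0.1816  0.215 ] [0.0139 0.0169 0.0139 0.0189]
well [ 0.5748 -0.182   0.09  ] [0.0311 0.043  0.0294 0.0441]
[0.0013 0.0041 0.0945] [0.0009 0.0045 0.2195]
```

Request:
{"fn": "apply_moves", "kwargs": {"plan": [[0.001,0.0045,0.04,0,0,0,-1],[0,0,0.04,0,0,0,-1],[0,0,0.04,0,0,0,-1],[0,0,0.021,0,0,0,-1],[0,0,0.01,0,0,0,-1],[0,0,0,0,0,0,0],[0,0,0,0,0,0,0.3],[0,0,0,0,0,0,0.5]], "force": 50}}

```text
t: 8.98
tcp_pos: [0.5761, -0.1826, 0.1605]
tool_rot: [0.991, 0.13, 0.001, 0.001]
force: [-0.3, -0.8, 0.0]
finger_gap: 0.376
gripper_force: 0.0
```

Request:
{"fn": "apply_moves", "kwargs": {"plan": [[0,0,0,0,0,0,0.7],[0,0,0,0,0,0,1],[0,0,0,0,0,0,1],[0,0,0,0,0,0,1],[0,0,0,0,0,0,1]], "force": 50}}

```text
t: 9.6
tcp_pos: [0.5759, -0.1823, 0.1602]
tool_rot: [0.991, 0.13, 0.001, 0.0]
force: [-0.7, 1.0, 5.8]
finger_gap: 0.227
gripper_force: 49.7
```

Request:
{"fn": "apply_moves", "kwargs": {"plan": [[0,0,-0.01,0,0,0,1],[0,0,-0.02,0,0,0,1],[0,0,-0.02,0,0,0,1],[0,0,-0.02,0,0,0,1],[0,0,-0.03,0,0,0,1],[0,0,-0.03,0,0,0,1],[0,0,-0.03,0,0,0,1],[0,0,-0.03,0,0,0,1]]}}

```text
t: 10.6
tcp_pos: [0.575, -0.1824, 0.3502]
tool_rot: [0.991, 0.13, -0.0, 0.0]
force: [0.0, -0.4, -0.7]
finger_gap: 0.225
gripper_force: 48.9
```

Request:
{"fn": "apply_moves", "kwargs": {"plan": [[0,0,0,0,0,0,1],[0,0,0,0,0,0,1]]}}

```text
t: 10.85
tcp_pos: [0.5746, -0.182, 0.3479]
tool_rot: [0.991, 0.13, -0.001, -0.001]
force: [-0.4, 0.2, -1.1]
finger_gap: 0.225
gripper_force: 49.0
```

```bash
python3 - <<'E'
from h import *
s=sense();print(s['t'],s['tcp_pos'],s['tool_rot'],s['q'],s['force'],s['finger_gap'])
o=np.zeros((560,800,3),np.uint8)
p0=np.array(s['tcp_pos'])-[0,0,.12]
for i,n in enumerate(('scene','side')):
    w=snapshot(n)[:,:,::-1].copy();cv2.imwrite(f'pics/{n}4.png',w)
    p=proj(cam(n),p0)[0].astype(int);x,y=p-[50,70];print(n,x,y)
    o[:,i*400:i*400+400]=cv2.resize(w[y:y+140,x:x+100],(400,560),interpolation=cv2.INTER_CUBIC)
cv2.imwrite('pics/c4.png',o)
E
```

```text
10.85 [ 0.5746 -0.182   0.3479] [ 0.9915  0.1305 -0.0011 -0.0007] [-0.4919  0.3906  1.3355 -0.0002  1.418   0.8173] [-0.4224  0.2452 -1.0853] 0.2253307291852267
scene 161 106
side 196 67
```

View pics/c4.png

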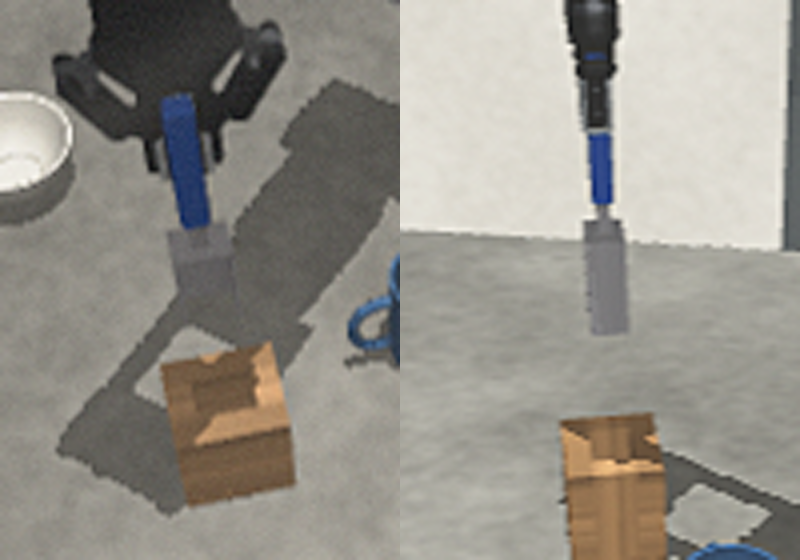

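The scoop is held upright, clear of the holder at lip about 0.2 m. Whether the open side faces +x (scene camera side) is not certain, so I take one wrist close-up.

```bash
python3 - <<'E'
from h import *
s=sense();C=cam('wrist',s);w=snapshot('wrist')[:,:,::-1].copy();cv2.imwrite('pics/w5.png',w)
T=Ro.from_quat(s['tool_rot']).as_matrix()
p=proj(C,np.array(s['tcp_pos'])+T@[0,0,.10])[0].astype(int);x,y=max(p[0]-40,0),max(p[1]-60,0);print(x,y)
o=np.zeros((600,800,3),np.uint8);o[:,:400]=cv2.resize(w[y:y+120,x:x+80],(400,600),interpolation=cv2.INTER_CUBIC)
c=cv2.imread('pics/scene4.png')[155:195,190:230];o[:400,400:]=cv2.resize(cv2.convertScaleAbs(c,alpha=1.5),(400,400),interpolation=cv2.INTER_CUBIC)
cv2.imwrite('pics/c5.png',o)
E
```

```text
209 132
```

View pics/c5.png

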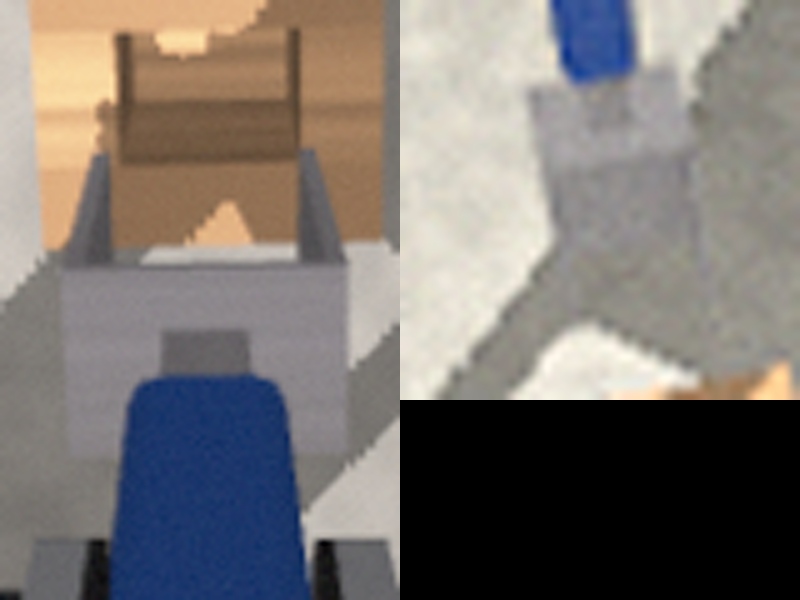

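The wrist crop shows two side walls and no front wall toward the top of the picture (tool +x), so the open side is tool +x. I can carry it over at the current heading and tilt about tool +y.

Request:
{"fn": "apply_moves", "kwargs": {"plan": [[0.003,-0.025,0,0,0,0,1],[0.0065,-0.055,0,0,0,0,1],[0.0065,-0.055,0,0,0,0,1],[0.0065,-0.055,0,0,0,0,1],[0.0065,-0.055,0,0,0,0,1],[0.0065,-0.055,0,0,0,0,1],[0.0065,-0.055,0,0,0,0,1],[0.0055,-0.047,0,0,0,0,1]]}}

```text
t: 12.0
tcp_pos: [0.5153, 0.2213, 0.3489]
tool_rot: [0.991, 0.131, -0.001, -0.0]
force: [0.2, -0.1, -1.3]
finger_gap: 0.227
gripper_force: 48.9
```

Request:
{"fn": "apply_moves", "kwargs": {"plan": [[0,0,0,0,0,0,1],[0,0,0,0,0.1,0,1],[0,0,0,0,0.137,0,1],[0,0,0,0,0.137,0,1],[0,0,0,0,0.137,0,1],[0,0,0,0,0.137,0,1],[0,0,0,0,0.137,0,1],[0,0,0,0,0,0,1]]}}

```text
t: 13.0
tcp_pos: [0.5133, 0.2175, 0.346]
tool_rot: [0.918, 0.12, 0.375, -0.05]
force: [-1.2, 0.0, -1.1]
finger_gap: 0.224
gripper_force: 49.3
```

```bash
cat >lip.py <<'E'
from h import *
s=sense();R=Ro.from_quat(s['tool_rot']).as_matrix();p=np.array(s['tcp_pos'])
lip=p+R@[0,0,.15];tgt=np.array([.619,.246,.165])
print(s['t'],p,s['q'],'lip',lip,'tilt',np.degrees(np.arccos(-R[2,2])),'x up',np.degrees(np.arccos(R[2,0])),'move tool',(tgt-lip)@R,s['gripper_force'],s['finger_gap'],s['force'])
E
python3 lip.py
```

```text
13.0 [0.5133 0.2175 0.346 ] [0.1617 0.102  2.0166 0.28   0.259  1.2295] lip [0.6148 0.2448 0.239 ] tilt 44.47165774594184 x up 45.52847163399195 move tool [-0.0487  0.      0.0559] 49.2515766620636 0.22406579704206311 [-1.194   0.0003 -1.0639]
```

Request:
{"fn": "apply_moves", "kwargs": {"plan": [[-0.008,0,0.0095,0,0,0,1],[-0.008,0,0.0095,0,0,0,1],[-0.008,0,0.0095,0,0,0,1],[-0.008,0,0.0095,0,0,0,1],[0,0,0,0,0,0,1],[0,0,0,0,0,0,1]]}}

```text
t: 13.75
tcp_pos: [0.5225, 0.2197, 0.3008]
tool_rot: [0.916, 0.121, 0.38, -0.05]
force: [-0.3, -0.3, -0.8]
finger_gap: 0.225
gripper_force: 49.2
```

```bash
python3 lip.py
```

```text
13.75 [0.5225 0.2197 0.3008] [0.1634 0.2001 2.0727 0.6926 0.1101 0.8113] lip [0.625  0.2473 0.1948] tilt 45.05516082082782 x up 44.94484301455754 move tool [-0.0254 -0.0003  0.0168] 49.19710457324982 0.22521033184889003 [-0.3101 -0.3467 -0.7765]
```

Request:
{"fn": "apply_moves", "kwargs": {"plan": [[0,0,0,0,-0.04,0,1],[0,0,0,0,-0.04,0,1],[0,0,0,0,-0.04,0,1],[-0.003,0,0.0085,0,0,0,1],[-0.003,0,0.0085,0,0,0,1],[0,0,0,0,0,0,1],[0,0,0,0,0,0,1]]}}

```text
t: 14.62
tcp_pos: [0.5267, 0.2213, 0.2822]
tool_rot: [0.937, 0.124, 0.325, -0.044]
force: [-0.4, 0.7, -0.9]
finger_gap: 0.228
gripper_force: 49.2
```

```bash
python3 lip.py; python3 - <<'E'
from h import *
o=np.zeros((600,800,3),np.uint8)
for i,n in enumerate(('scene','side')):
    w=snapshot(n)[:,:,::-1].copy();p=proj(cam(n),(.619,.246,.15))[0].astype(int);x,y=p-[50,75];x=max(x,0);print(n,x,y)
    o[:,i*400:i*400+400]=cv2.resize(w[y:y+150,x:x+100],(400,600),interpolation=cv2.INTER_CUBIC)
cv2.imwrite('pics/c6.png',o)
E
```

```text
14.625 [0.5267 0.2213 0.2822] [0.1719 0.2326 2.0019 0.2355 0.2477 1.2714] lip [0.6164 0.2456 0.1645] tilt 38.273706424750145 x up 51.72637499776044 move tool [0.0024 0.0003 0.0012] 49.24247860908508 0.22833255242646705 [-0.4112  0.6894 -0.9105]
scene 318 137
side 136 185
```

View pics/c6.png

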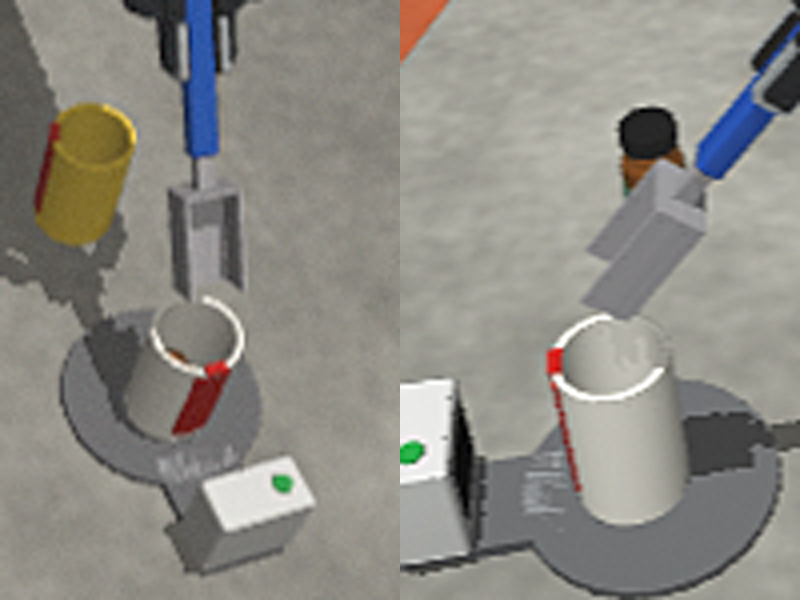

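Both views show the scoop slanted, open side up, its lip just above the mouth and clear of the rim, with the jar upright and its mark toward the window. The lip is at about (211,288) in the scene crop and (606,279) in the side crop. One numeric check, then I hand in if it holds.

```bash
python3 - <<'E'
from h import *
s=sense();R=Ro.from_quat(s['tool_rot']).as_matrix();lip=np.array(s['tcp_pos'])+R@[0,0,.15]
a=np.array([211,288])/4+[318,137];b=(np.array([606,279])-[400,0])/4+[136,185]
ca,cb=cam('scene'),cam('side')
P=lambda c:c[0]@np.c_[c[1].T,-c[1].T@c[2]]
X=cv2.triangulatePoints(P(ca),P(cb),a,b);X=(X[:3]/X[3]).ravel();print('lip seen',X,'kin',lip,proj(ca,lip),a,proj(cb,lip),b)
d=np.hypot(*(X-[.619,.246,0])[:2]);print(d,X[2]-.113,np.abs(s['qd']).max())
if d<.02 and .02<X[2]-.113<.09: print(sign_off())
E
```

```text
lip seen [0.615  0.2468 0.1661] kin [0.6167 0.2457 0.1651] [[369.9911 209.2852]] [370.75 209.  ] [[186.2544 255.1097]] [187.5  254.75]
0.0040447843618154275 0.053079053659616945 0.005989964104587039
the job is handed in; nothing more can be done
None
```

The job is handed in, with no verdict returned: the jar's red mark is about 2 mm off the line to the reader's window, and the scoop is held still with its open side up at about 38° (nearer 45° the wrist ran close to its joint limit), its lip about 4 mm off the jar's axis and 53 mm above the rim.

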